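# Park the retaining rod and draw the glass strip out of its case

## Task

Take the aluminium rod off the mouth of the glass carrying case, press it down past the sprung orange jaw of the parking clip until it is fully seated in both forks with the jaw shut over it, and let go of it. Then take the long glass strip out of the case, tilting it so that it slips through the mouth without being forced against the case, and finish holding it in the gripper: still, level, and a hand's breadth above the case. Leave everything else on the table alone.

Things in the scene. Friction and masses are not known exactly. Their poses are not given: they have to be found in the camera images.
- case: Fixed glass carrying case, grey walls, blue covers: x -88 to +88, y -158 to +188 mm, 78 high. Origin on its underside, z up. Walls 8 thick, floor top at z = 10. Blue covers (z 72 to 78) roof its two ends, a lip over y -150 to -110 and a hood over y +80 to +180; between them the mouth is open. Inside, two battens across x at y = -75 and +65, 12 wide, top at z = 30.
- mouth (a point): Centre of the case's open mouth, level with the top of its covers (78 mm over the table); axes as the case. The mouth is 190 mm long (y) by 160 mm wide (x).
- lip_edge (a point): Middle of the lip's edge at the mouth, on its underside (case y = -110, z = 72 mm). The lip's space goes 40 mm further towards -y.
- hood_edge (a point): Middle of the hood's edge at the mouth, on its underside (case y = +80, z = 72 mm). The hood's space goes 100 mm further towards +y.
- strip: Loose fused-glass strip, whitish with grey-green bands, 26 (x) by 260 (y) by 10 mm thick, 0.11 to 0.23 kg, balanced at its middle. Origin at the centre of its underside, z up. It starts flat on the battens (underside 30 mm over the table) about along the case's y, one end some 30 mm under the lip, the other some 40 mm under the hood: too long to come straight up.
- strip_end_a (a point): Middle of the strip's end face on its -y side (the lip end), half way up its thickness.
- strip_end_b (a point): Middle of the strip's end face on its +y side (the hood end), half way up its thickness.
- rod: Loose aluminium retaining rod with red ends, 12 mm diameter, 230 mm long, about 0.07 kg. Origin at its middle, on its axis; long axis x. It starts across the case's mouth along the case's x, 10 mm from the case origin towards the lip, between 8 mm high notch blocks on the side walls, axis 84 mm over the table; it lifts straight out and can roll.
- clip: Fixed parking clip: black base 160 (x) by 70 (y) by 8 mm, origin on its underside. Two aluminium forks at x = -45 and +45, each 14 thick, slot along x, 15 wide, open upwards, bottom at z = 39; tines end at z = 67 with a flare to 79 (-y side) and at z = 59 (+y side). 76 mm are free between the forks for the fingers. A sprung orange jaw (see joint jaw) closes the slot.
- seat (a point): Where the rod's middle belongs when seated in the forks: on the slot's centre line, 45 mm over the clip's underside, midway between the forks; axes as the clip. The rod lies along x.
- jaw (a joint): Angle of the sprung orange jaw on the clip's +y side (rad): 0 shut, grows as it yields towards +y. Its two noses at clip x = -62 and +62 (10 mm wide, ramps up to z = 80) lean over the slot. A rod pressed straight down on the ramps opens it to about 0.1 with some 5 to 20 N; then it snaps back to 0, its noses 2 mm over the rod. Spring 0.7 N m/rad, 0.14 N m when shut.
- tape: Bystander: roll of paper tape, 100 mm across, 25 mm high, lying flat. Origin at the underside. Leave it where it is.
- block: Bystander: green rubbing block 55 by 85 by 35 mm. Origin at the underside. Leave it where it is.
- panel2: Bystander: grey glass panel 120 by 90 by 8 mm, flat. Origin at the underside. Leave it where it is.
- spectacles: Bystander: brown spectacle case 60 by 150 by 35 mm. Origin at the underside. Leave it where it is.
- jar: Bystander: amber glass jar, 66 mm across, 90 mm high. Origin at the underside. Leave it where it is.
- scissors: Bystander: scissors with orange handles, about 160 mm long, flat. Origin at the underside. Leave it where it is.
Things that resemble listed ones, but are neither listed nor needed, are in the scene too. Of the things that look like the rod, the larger one is meant.

How it is judged:
On the way, in this order (a step that is already met when the one before it is completed fails the run):
1. the rod pushes the sprung jaw open on its way down (value of joint jaw above 0.05 rad and distance between rod and seat below 0.05 m).
2. the rod sits in both forks with the jaw shut over it, and is let go (x of rod in the frame of seat between -0.035 and 0.035 m and y of rod in the frame of seat between -0.004 and 0.004 m and z of rod in the frame of seat between -0.004 and 0.004 m and angle between the x axis of rod and the x axis of clip, either way round below 0.08 rad and value of joint jaw below 0.03 rad and contact force between the fingers and rod below 0.1 N), for 0.2 s.
3. the strip is out, all of it over the case's top and touching nothing but the fingers (height (world z) of each of strip_end_a, strip_end_b above 0.13 m and contact force between strip and case below 0.05 N), for 0.2 s.
At the end, for the whole second after the job is handed in: Rod seated in both forks (4 mm across and in height, 35 mm along, 0.08 rad), jaw under 0.03 rad. Fingers hold the strip still, level within 0.2 rad, both ends over 130 mm above the table, its middle within 150 mm of the mouth seen from above, off the case (all of step 3 and x of rod in the frame of seat between -0.035 and 0.035 m and y of rod in the frame of seat between -0.004 and 0.004 m and z of rod in the frame of seat between -0.004 and 0.004 m and angle between the x axis of rod and the x axis of clip, either way round below 0.08 rad and value of joint jaw below 0.03 rad and angle between strip's own z axis and vertical below 0.2 rad and contact force between the fingers and strip above 1 N and horizontal distance between strip and mouth below 0.15 m and linear speed of strip below 0.03 m/s); the arm keeps its last pose, push and grip.
It fails at once if the strip is forced against the case (over 25 N) (contact force between strip and case above 25 N).
It fails at once if a bystander on the table is shoved out of place (over 30 mm) (distance of any of tape, block, panel2, spectacles, jar, scissors from where it was at the start of the episode above 0.03 m).
It also fails if it takes over 64 s, if anything falls off the work surface, if the arm or the gripper's body presses on something with over 40 N, if the wrist force passes 120 N, or if a joint passes its speed limit or range.

## Robot

A 6-joint arm with a two-finger parallel gripper is mounted at the origin on the work surface. World frame = base frame: x ahead of the robot, y to its left, z up, the work surface at z = 0. Lengths are in m, angles in rad, forces in N, time in s.
With the tool pointing down it reaches from about 0.375 to 0.9 m from the base axis. Payload 3.1 kg.
Tool frame: the origin (TCP) lies at the very end of the fingers, on their centre line; the grasp point (between the pads) lies 19 mm behind it; z points along the fingers, y is the direction in which the jaws open and shut (so a half turn about z gives the same grasp; the last joint's range is limited). The gripper opens to 85 mm and grips with 20 to 120 N. Pads are 22 mm wide; open, the fingers measure 114 mm over their backs; the gripper's body (76 mm by 85 mm) begins 54 mm behind the grasp point. The pads swing forward as they close: fully open they stand 13 mm farther back than shut.
Start: joints at [1.071, 0.527, 1.433, -0, 1.181, -0.178], TCP at [0.198, 0.593, 0.231] pointing down, gripper open.
Joint ranges: [-3.08, 3.08], [-0.75, 2.2], [0.22, 2.44], [-1.43, 4.57], [0, 2.65], [-2.85, 2.85]. Speed limits (rad/s): [2.79, 2.79, 3.14, 3.14, 3.14, 3.14].

## Interface

Orientations are given as a unit quaternion [x, y, z, w].
In Python, from station import manip gives the robot as it stands.
- The arm moves only by the tool send_rows, never from a script. Its argument "motion" is a list of rows, each an object with "gripper": the finger opening in mm, from 0 to 85.4; "travel": the shift along the tool's x, y, z in mm, a list of three; "rotation": the turn, a rotation vector about the tool's x, y, z in degrees, a list of three. In form: [{"gripper": gripper, "travel": [x, y, z], "rotation": [ax, ay, az]}, ...]. A call has 1 to 12 rows; each row shifts and turns the commanded pose from where the row before left it, along the tool's axes as they then stand; what a row does not reach is not made up. A row lasts 1/12 s, in which the tool goes at most 41.7 mm and 7.16 degrees, less where a joint would pass 70% of its speed; a pose out of reach is approached as far as the arm can. A call is refused whole if a number of a shift passes 41.7 or a number of a turn 7.16, either way. A call with a gripper value outside its range is refused whole. The fingers move at their own pace and stop on an object; "newtons" is the grip in N (left out, the last holds). Time passes only in rows, so rows that do not move let the fingers close. It gives the time, the measured TCP pose, the force and the opening at its end, in the units of the state.
- manip.sense(): the state, without advancing time (a new reading comes with each control period).
- manip.snapshot(name): name is "side" or "top" or "wrist"; returns the picture (400x640x3 uint8, red, green, blue); there is no depth.
- manip.calibration(name): a dict with "fx", "fy", "cx", "cy" (pixels), "cam_to_world" (4x4, takes a point from camera to world coordinates). Camera axes: x right, y down, z forward; pixel columns grow to the right and rows downward; lengths in m; the calibration is good to about 2 mm. A picture is of the moment at which its call begins: read the wrist's pose just before it. calibration takes no time and is no camera call; for the wrist camera it gives the pose at the moment of the call.
- manip.sign_off(): hands the job in, once; it reports no verdict.
The state is a dict: "t": time; "q": joint angles; "qd": joint speeds; "tau": joint torques, N m; "tcp_pos": TCP position; "tool_rot": TCP orientation; "force": force on the tool from outside, world axes, zero at the start; "ft_torque": the same for the moment, N m; "finger_gap": opening from 0.0 (shut) to 1.0 (fully open).
Only numpy, scipy, OpenCV 4.12 (cv2) and the standard library are available. Lean on these libraries where they do the work, as an engineer would, in place of code of your own. Each camera call takes 0.05 s, during which the arm holds its last target. There are 200 camera calls.

## Working session

There is one attempt and no reset: what is moved stays moved. The work goes in short steps, Python scripts to look and compute and a tool call to move; the robot and the scene stay as the last step left them, time stands still between calls to the robot, and variables do not carry over. Pictures are saved under pics/ and viewed, about 8 in all and at most 12, crops included, and the job is handed in when it is done.

Besides the shell and the picture viewer there is one more tool, called after "Call:" as name([rows], argument=value, ...), one row to a line, values as JSON. send_rows: Moves the arm, as the interface text tells. Its arguments: {"type":"object","properties":{"motion":{"type":"array","items":{"type":"object","properties":{"gripper":{"type":"number"},"travel":{"type":"array","items":{"type":"number"}},"rotation":{"type":"array","items":{"type":"number"}}}}},"newtons":{"type":"number"}},"required":["motion"]}

```bash
ls; mkdir -p pics; python3 - <<'E'
from station import manip
import cv2,numpy as np
s=manip.sense();print(s['t'],s['tcp_pos'],s['tool_rot'],s['q'],s['finger_gap'])
ims={}
for n in['top','side']:
    im=manip.snapshot(n);c=manip.calibration(n);print(n,c['fx'],c['fy'],c['cx'],c['cy'],np.round(c['cam_to_world'],4).tolist())
    cv2.imwrite(f'pics/{n}0.png',im[:,:,::-1])
E
```

```text
pics
0.0 [0.19725535 0.59228566 0.23033319] [ 1.60201017e-01  9.87083802e-01 -1.02746215e-03 -3.82193140e-04] [ 1.07053283e+00  5.28450487e-01  1.43393398e+00  3.96924563e-05
  1.18140037e+00 -1.78489821e-01] 0.9990704067636865
top 473.26626044794733 473.26626044794733 308.8952609393087 190.77041905518632 [[-0.0028, -0.9933, 0.1154, 0.3468], [-1.0, 0.002, -0.0072, 0.0344], [0.0069, -0.1154, -0.9933, 1.3454], [0.0, 0.0, 0.0, 1.0]]
side 379.70322780646194 379.70322780646194 317.87174843257907 195.80346704190458 [[0.9796, -0.1266, 0.1557, 0.3383], [-0.2, -0.6809, 0.7045, -0.6892], [0.0168, -0.7214, -0.6924, 0.7568], [0.0, 0.0, 0.0, 1.0]]
```

View pics/top0.png

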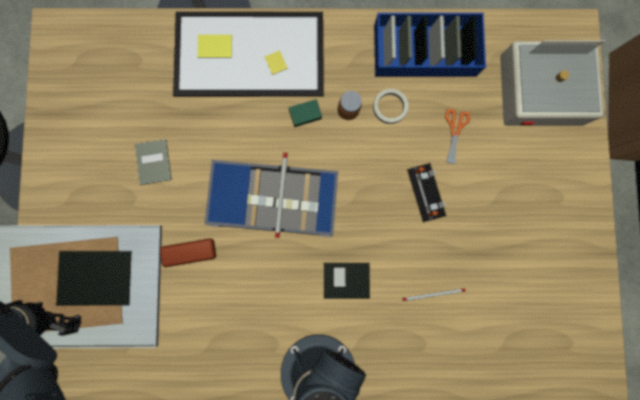

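View pics/side0.png

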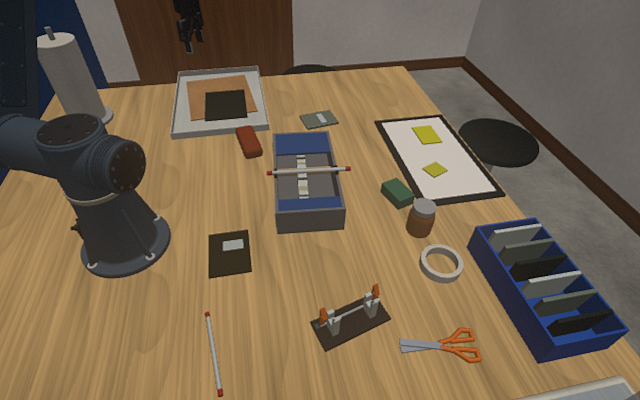

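```bash
cat > h.py <<'E'
from station import manip
import cv2,numpy as np
from scipy.spatial.transform import Rotation as R
def ray(c,p,z):
    T=c['cam_to_world'];d=T[:3,:3]@[(p[0]-c['cx'])/c['fx'],(p[1]-c['cy'])/c['fy'],1]
    return T[:3,3]+d*(z-T[2,3])/d[2]
def blobs(m,amin):
    n,l,st,ce=cv2.connectedComponentsWithStats(m.astype(np.uint8))
    return [(st[i],ce[i],l==i) for i in range(1,n) if st[i][4]>=amin]
E
python3 - <<'E'
from h import *
for n in['top','side']:
    im=cv2.imread(f'pics/{n}0.png');c=manip.calibration(n);h=cv2.cvtColor(im,cv2.COLOR_BGR2HSV)
    H,S,V=h[...,0],h[...,1],h[...,2]
    print(n,'red')
    for s,ce,m in blobs(((H<6)|(H>174))&(S>150)&(V>90),4): print(ce.round(1),s[4],ray(c,ce,.084)[:2].round(4),ray(c,ce,.006)[:2].round(4))
    print('orange')
    for s,ce,m in blobs((H>=6)&(H<14)&(S>170)&(V>120),4): print(ce.round(1),s[4],ray(c,ce,.07)[:2].round(4))
    print('blue')
    for s,ce,m in blobs((H>105)&(H<125)&(S>150)&(V>50),150):
        r=cv2.minAreaRect(np.argwhere(m)[:,::-1].astype(np.float32));print(ce.round(1),s[4],np.array([ray(c,p,.078)[:2] for p in cv2.boxPoints(r)]).round(4).tolist())
    print('black')
    if n=='top':
      for s,ce,m in blobs((V<60),300):
        r=cv2.minAreaRect(np.argwhere(m)[:,::-1].astype(np.float32));print(ce.round(1),s[4],np.array([ray(c,p,.008)[:2] for p in cv2.boxPoints(r)]).round(4).tolist())
a=cv2.imread('pics/top0.png')[155:230,395:455];b=cv2.imread('pics/side0.png')[270:360,300:400]
a=cv2.resize(a,(384,480),interpolation=cv2.INTER_CUBIC);b=cv2.resize(b,(416,480)[:2],interpolation=cv2.INTER_CUBIC)
cv2.imwrite('pics/clip.png',np.hstack([a,b]))
E
```

```text
top red
[527.8 122.9] 29 [ 0.6793 -0.5744] [ 0.6999 -0.6121]
[284.5 155. ] 6 [0.591  0.0911] [0.6061 0.0946]
[276.9 234.9] 8 [0.3757 0.1106] [0.3775 0.1153]
orange
[450.3 111.9] 29 [ 0.7144 -0.3674]
[462.4 121.2] 66 [ 0.6881 -0.4   ]
[450.9 123.3] 35 [ 0.6821 -0.368 ]
[421.  168.8] 10 [ 0.5548 -0.2813]
[434.6 212.5] 10 [ 0.4352 -0.3145]
[209.  241.5] 4 [0.3589 0.2929]
[194.4 243.3] 7 [0.3543 0.3317]
[181.8 254.2] 464 [0.3254 0.3647]
[209.7 247. ] 6 [0.3443 0.2908]
blue
[427.1  52.4] 1665 [[0.9958, -0.1626], [0.996, -0.471], [0.8202, -0.463], [0.8203, -0.1593]]
[228.9 193.5] 1940 [[0.4166, 0.2936], [0.5697, 0.2803], [0.5592, 0.1868], [0.4064, 0.2014]]
[325.2 201.9] 659 [[0.3897, 0.004], [0.5413, -0.0077], [0.5388, -0.0409], [0.3873, -0.0287]]
black
[247.4  60. ] 1618 [[1.0343, 0.4238], [1.0346, -0.0157], [0.7831, -0.0142], [0.7834, 0.4162]]
[421.3  35.8] 667 [[0.8769, -0.2766], [1.0286, -0.2808], [1.0286, -0.3613], [0.8769, -0.3561]]
[450.6  39.3] 495 [[1.0277, -0.3804], [1.0289, -0.4138], [0.8805, -0.4129], [0.8794, -0.3799]]
[470.6  39.2] 990 [[1.027, -0.4221], [1.0297, -0.4877], [0
[... 731 characters left out ...]
.6577], [-0.0621, 0.644], [-0.0611, 0.8589]]
[321.4 369.6] 1750 [[0.0715, 0.075], [0.0706, -0.1251], [-0.0659, -0.1229], [-0.0649, 0.0748]]
side red
[347.4 167.9] 11 [0.5925 0.09  ] [0.622  0.1803]
[269.5 172.2] 11 [0.3784 0.1107] [0.383  0.2034]
[207.  313.8] 12 [ 0.2144 -0.2867] [ 0.2    -0.2401]
[219.9 392. ] 24 [ 0.2361 -0.4349] [ 0.2243 -0.4054]
orange
[375.9 289.5] 48 [ 0.5553 -0.2889]
[323.2 313.7] 58 [ 0.4358 -0.3215]
[458.8 336.5] 265 [ 0.6785 -0.4168]
[464.5 352.4] 283 [ 0.6747 -0.4473]
blue
[46.  12.2] 238 [[-0.5795, 1.3926], [-0.6889, 1.7656], [-0.5706, 1.7483], [-0.4752, 1.3764]]
[561.7 317.7] 1287 [[0.7118, -0.297], [0.8466, -0.1811], [1.0175, -0.4615], [0.8897, -0.5313]]
black
```

View pics/clip.png

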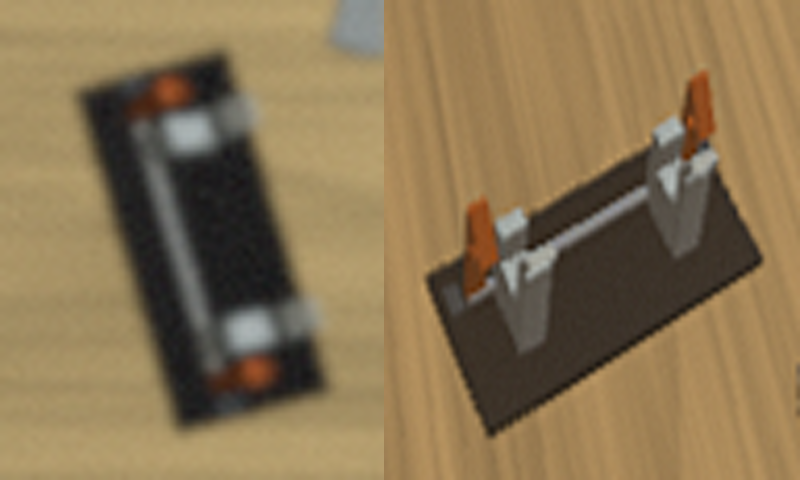

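Call:
send_rows([
  {"gripper": 85,"travel": [0,0,0],"rotation": [0,0,-6.7]},
  {"gripper": 85,"travel": [0,0,0],"rotation": [0,0,-6.7]},
  {"gripper": 85,"travel": [-23.6,-33.1,0],"rotation": [0,0,0]},
  {"gripper": 85,"travel": [-23.6,-33.1,0],"rotation": [0,0,0]},
  {"gripper": 85,"travel": [-23.6,-33.1,0],"rotation": [0,0,0]},
  {"gripper": 85,"travel": [-23.6,-33.1,0],"rotation": [0,0,0]},
  {"gripper": 85,"travel": [-23.6,-33.1,0],"rotation": [0,0,0]},
  {"gripper": 85,"travel": [-23.6,-33.1,0],"rotation": [0,0,0]},
  {"gripper": 85,"travel": [-23.6,-33.1,0],"rotation": [0,0,0]},
  {"gripper": 85,"travel": [-23.6,-33.1,0],"rotation": [0,0,0]},
  {"gripper": 85,"travel": [-23.6,-33.1,0],"rotation": [0,0,0]},
  {"gripper": 85,"travel": [-23.6,-33.1,0],"rotation": [0,0,0]},
])

```text
t: 1.1
tcp_pos: [0.404, 0.2406, 0.2312]
tool_rot: [0.044, 0.999, -0.0, -0.0]
force: [0.8, 0.8, 0.1]
finger_gap: 1.0
```

Call:
send_rows([
  {"gripper": 85,"travel": [-23.6,-33.1,0],"rotation": [0,0,0]},
  {"gripper": 85,"travel": [-23.6,-33.1,0],"rotation": [0,0,0]},
  {"gripper": 85,"travel": [-23.6,-33.1,0],"rotation": [0,0,0]},
  {"gripper": 85,"travel": [-23.6,-33.1,0],"rotation": [0,0,0]},
  {"gripper": 85,"travel": [0,0,0],"rotation": [0,0,0]},
  {"gripper": 85,"travel": [0,0,0],"rotation": [0,0,0]},
])

```text
t: 1.6
tcp_pos: [0.487, 0.1003, 0.231]
tool_rot: [0.046, 0.999, 0.0, -0.0]
force: [-0.9, -0.2, 0.0]
finger_gap: 0.994
```

```bash
cat >> h.py <<'E'
def st():
    s=manip.sense();M=R.from_quat(s['tool_rot']).as_matrix()
    print('t',round(s['t'],2),'tcp',s['tcp_pos'].round(4),'x',M[:,0].round(3),'y',M[:,1].round(3),'z',M[:,2].round(3),'F',np.round(s['force'],1),'gap',round(s['finger_gap']*85.4,1));return s,M
def go(pos,xyaw=None):
    s,M=st();t=M.T@(np.array(pos)-s['tcp_pos'])*1000;print('travel mm',t.round(1))
    if xyaw is not None:
        print('turn deg about tool z',-round(float((xyaw-np.degrees(np.arctan2(M[1,0],M[0,0]))+180)%360-180),2))
E
python3 - <<'E'
from h import *
st()
im=manip.snapshot('wrist');cv2.imwrite('pics/w1.png',im[:,:,::-1])
c=manip.calibration('wrist');np.savez('w1',**c);print(c['fx'],c['cam_to_world'].round(3))
E
```

```text
t 1.6 tcp [0.487  0.1003 0.231 ] x [-0.996  0.093  0.   ] y [0.093 0.996 0.   ] z [-0.  0. -1.] F [-0.9 -0.2  0. ] gap 84.9
338.2591643412019 [[ 0.091  0.944  0.318  0.404]
 [ 0.996 -0.086 -0.029  0.111]
 [-0.     0.319 -0.948  0.373]
 [ 0.     0.     0.     1.   ]]
```

View pics/w1.png

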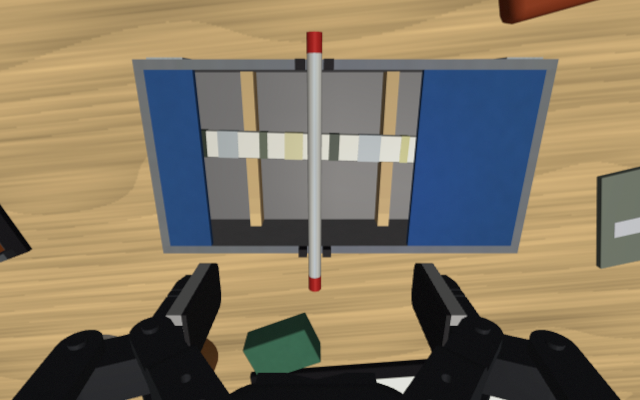

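```bash
python3 - <<'E'
from h import *
c=dict(np.load('w1.npz'));im=cv2.imread('pics/w1.png');h=cv2.cvtColor(im,cv2.COLOR_BGR2HSV);H,S,V=cv2.split(h)
P=lambda u,v,z:ray(c,(u,v),z)[:2].round(4)
for s,ce,m in blobs(((H<6)|(H>174))&(S>180)&(V>110),30): print('red',ce.round(1),s,P(*ce,.084))
for s,ce,m in blobs((H>105)&(H<125)&(S>150)&(V>50),1500):
    ct=max(cv2.findContours(m.astype(np.uint8),0,2)[0],key=cv2.contourArea);q=cv2.approxPolyDP(ct,6,True)[:,0]
    print('blue',ce.round(1),[(p.tolist(),P(*p,.078).tolist()) for p in q])
# strip edges: per column, bright rows
g=cv2.cvtColor(im,cv2.COLOR_BGR2GRAY)
up=[];dn=[]
for u in list(range(212,240))+list(range(268,300))+list(range(342,380))+list(range(402,412)):
    col=g[118:172,u].astype(int);d=np.diff(cv2.GaussianBlur(col.astype(np.float32),(1,3),0).ravel())
    up.append((u,118.5+d.argmax())); dn.append((u,118.5+d.argmin()))
for n,e,z in(('up',up,.04),('dn',dn,.04)):
    e=np.array(e);k=np.polyfit(*e.T,1)
    for _ in range(3):
        r=abs(np.polyval(k,e[:,0])-e[:,1]);e=e[r<2.5];k=np.polyfit(*e.T,1)
    print(n,len(e),k,[P(u,np.polyval(k,u),z) for u in(210,410)])
E
```

```text
red [314.5  41.5] [308  32  14  20 279] [0.3728 0.1124]
red [314.6 284. ] [309 278  12  13 141] [0.5904 0.0925]
blue [179.8 154.7] [([146, 70], [0.3809, -0.0265]), ([171, 244], [0.5374, -0.0418]), ([211, 244], [0.5409, -0.0034]), ([193, 71], [0.3851, 0.0116])]
blue [471.5 154.8] [([426, 70], [0.4016, 0.2012]), ([407, 244], [0.558, 0.185]), ([509, 244], [0.5669, 0.283]), ([545, 71], [0.4112, 0.298])]
up 108 [3.09710284e-02 1.23882504e+02] [array([0.4377, 0.0041]), array([0.4613, 0.198 ])]
dn 108 [2.76614398e-02 1.51046512e+02] [array([ 0.4635, -0.0009]), array([0.4872, 0.198 ])]
```

Call:
send_rows([
  {"gripper": 85,"travel": [0,0,0],"rotation": [0,0,-6.9]},
  {"gripper": 85,"travel": [0,0,0],"rotation": [0,0,-6.9]},
  {"gripper": 85,"travel": [0,0,0],"rotation": [0,0,-6.9]},
  {"gripper": 85,"travel": [9.9,-39.8,0],"rotation": [0,0,0]},
  {"gripper": 85,"travel": [9.9,-39.8,0],"rotation": [0,0,0]},
  {"gripper": 85,"travel": [9.9,-39.8,0],"rotation": [0,0,0]},
  {"gripper": 85,"travel": [9.9,-39.8,0],"rotation": [0,0,0]},
  {"gripper": 85,"travel": [9.9,-39.8,0],"rotation": [0,0,0]},
  {"gripper": 85,"travel": [9.9,-39.8,0],"rotation": [0,0,0]},
  {"gripper": 85,"travel": [9.9,-39.8,0],"rotation": [0,0,0]},
  {"gripper": 85,"travel": [9.9,-39.8,0],"rotation": [0,0,0]},
  {"gripper": 85,"travel": [9.9,-39.8,0],"rotation": [0,0,0]},
])

```text
t: 2.65
tcp_pos: [0.4967, -0.2659, 0.2312]
tool_rot: [-0.138, 0.99, 0.001, -0.0]
force: [0.4, 0.3, -0.4]
finger_gap: 0.996
```

Call:
send_rows([
  {"gripper": 85,"travel": [9.9,-39.8,0],"rotation": [0,0,0]},
  {"gripper": 85,"travel": [0,0,0],"rotation": [0,0,0]},
  {"gripper": 85,"travel": [0,0,0],"rotation": [0,0,0]},
])

```text
t: 2.9
tcp_pos: [0.4983, -0.3077, 0.2307]
tool_rot: [-0.136, 0.991, 0.001, -0.0]
force: [0.1, 0.6, -0.1]
finger_gap: 0.994
```

```bash
python3 - <<'E'
from h import *
st()
im=manip.snapshot('wrist')[:,:,::-1].copy();cv2.imwrite('pics/w2.png',im)
c=manip.calibration('wrist');np.savez('w2',**c)
h=cv2.cvtColor(im,cv2.COLOR_BGR2HSV);H,S,V=cv2.split(h)
for s,ce,m in blobs((H>=5)&(H<14)&(S>170)&(V>90),30): print('or',ce.round(1),s,ray(c,ce,.07)[:2].round(4))
E
```

```text
t 2.9 tcp [ 0.4983 -0.3077  0.2307] x [-0.963 -0.269  0.   ] y [-0.269  0.963  0.001] z [-0.001  0.001 -1.   ] F [ 0.1  0.6 -0.1] gap 84.9
or [323.8 105.1] [315  99  18  14 213] [ 0.4341 -0.3148]
or [322.  235.6] [314 227  16  17 142] [ 0.5536 -0.2821]
or [218.3 312.7] [213 305  10  18  48] [ 0.6701 -0.3638]
```

View pics/w2.png

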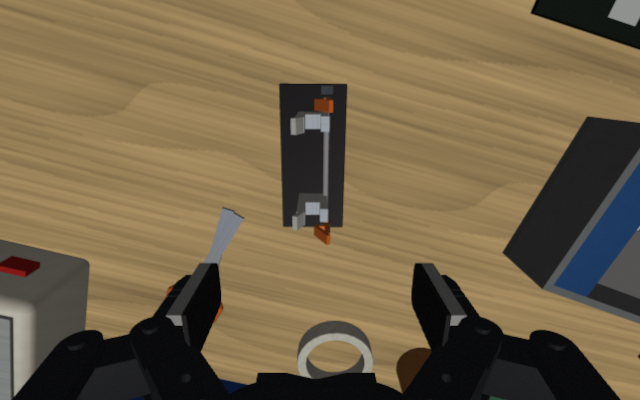

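```bash
python3 - <<'E'
from h import *
c=dict(np.load('w2.npz'));im=cv2.imread('pics/w2.png');h=cv2.cvtColor(im,cv2.COLOR_BGR2HSV);H,S,V=cv2.split(h)
m=(V<75);m[:75]=0;m[245:]=0;m[:,:265]=0;m[:,360:]=0
m=cv2.morphologyEx(m.astype(np.uint8),cv2.MORPH_CLOSE,np.ones((25,25)))
ct=max(cv2.findContours(m,0,2)[0],key=cv2.contourArea);q=cv2.approxPolyDP(ct,5,True)[:,0]
print([(p.tolist(),ray(c,p,.008)[:2].round(4).tolist()) for p in q])
ct2=manip.calibration('top')
a=np.array([-.269,.963])
# shaft: intersect planes -> height by comparing clip-y of the shaft in both views
for z in(.008,.016,.024,.032,.04):
    A=np.mean([ray(c,(326.3,150),z)[:2]@a,ray(c,(325.3,180),z)[:2]@a]);B=ray(ct2,(422.7,193.3),z)[:2]@a
    print(z,A.round(4),B.round(4))
print([ (ray(c,p,.039)[:2]@a).round(4) for p in((306,121),(320.5,121),(306,209),(320,209))])
cv2.imwrite('pics/w2c.png',cv2.resize(im[78:248,270:360],None,fx=3.5*1.3,fy=3.5,interpolation=cv2.INTER_CUBIC))
E
```

```text
[([279, 84], [0.4296, -0.3621]), ([283, 224], [0.5792, -0.3209]), ([315, 225], [0.5704, -0.2845]), ([327, 233], [0.5765, -0.2681]), ([341, 226], [0.5634, -0.2549]), ([346, 84], [0.4111, -0.2962])]
0.008 -0.4156 -0.4212
0.016 -0.4158 -0.419
0.024 -0.4161 -0.4169
0.032 -0.4164 -0.4147
0.04 -0.4166 -0.4126
[np.float64(-0.4362), np.float64(-0.4222), np.float64(-0.4369), np.float64(-0.4222)]
```

View pics/w2c.png

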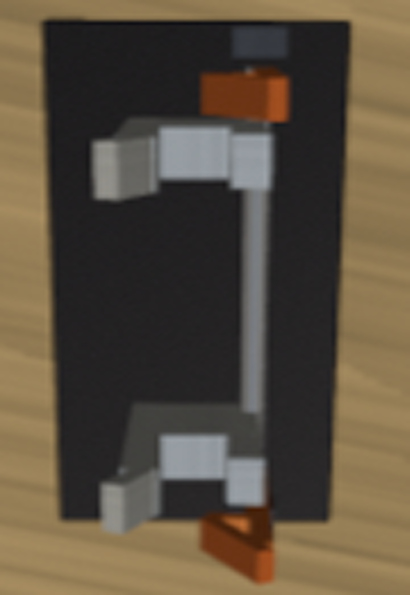

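Call:
send_rows([
  {"gripper": 85,"travel": [-9.5,39.8,5],"rotation": [0,0,0]},
  {"gripper": 85,"travel": [-9.5,39.8,5],"rotation": [0,0,0]},
  {"gripper": 85,"travel": [-9.5,39.8,5],"rotation": [0,0,0]},
  {"gripper": 85,"travel": [-9.5,39.8,5],"rotation": [0,0,0]},
  {"gripper": 85,"travel": [-9.5,39.8,5],"rotation": [0,0,0]},
  {"gripper": 85,"travel": [-9.5,39.8,5],"rotation": [0,0,0]},
  {"gripper": 85,"travel": [-9.5,39.8,5],"rotation": [0,0,0]},
  {"gripper": 85,"travel": [-9.5,39.8,5],"rotation": [0,0,0]},
  {"gripper": 85,"travel": [-9.5,39.8,5],"rotation": [0,0,0]},
  {"gripper": 85,"travel": [-9.5,39.8,5],"rotation": [0,0,0]},
])

```text
t: 3.78
tcp_pos: [0.4794, 0.1055, 0.1813]
tool_rot: [-0.138, 0.99, 0.0, -0.001]
force: [0.3, 0.6, -0.3]
finger_gap: 1.0
```

Call:
send_rows([
  {"gripper": 85,"travel": [0,0,0],"rotation": [0,0,6.9]},
  {"gripper": 85,"travel": [0,0,0],"rotation": [0,0,6.9]},
  {"gripper": 85,"travel": [0,0,0],"rotation": [0,0,6.9]},
  {"gripper": 70,"travel": [0,0,0],"rotation": [0,0,0]},
  {"gripper": 50,"travel": [0,0,0],"rotation": [0,0,0]},
  {"gripper": 40,"travel": [0,0,0],"rotation": [0,0,0]},
])

```text
t: 4.28
tcp_pos: [0.4811, 0.1023, 0.1814]
tool_rot: [0.042, 0.999, 0.0, -0.0]
force: [0.3, 0.8, 0.2]
finger_gap: 0.597
```

```bash
python3 -c "
from h import *
go([.483,.1017,.073],174.8)"
```

```text
t 4.28 tcp [0.4811 0.1023 0.1814] x [-0.997  0.084  0.001] y [0.084 0.997 0.   ] z [-0.001  0.    -1.   ] F [0.3 0.8 0.2] gap 51.0
travel mm [ -2.   -0.4 108.4]
turn deg about tool z 0.41
```

Call:
send_rows([
  {"gripper": 40,"travel": [-2,0,27],"rotation": [0,0,0.4]},
  {"gripper": 40,"travel": [0,0,27],"rotation": [0,0,0]},
  {"gripper": 40,"travel": [0,0,27],"rotation": [0,0,0]},
  {"gripper": 40,"travel": [0,0,27],"rotation": [0,0,0]},
  {"gripper": 40,"travel": [0,0,0],"rotation": [0,0,0]},
  {"gripper": 5,"travel": [0,0,0],"rotation": [0,0,0]},
  {"gripper": 5,"travel": [0,0,0],"rotation": [0,0,0]},
  {"gripper": 5,"travel": [0,0,0],"rotation": [0,0,0]},
  {"gripper": 5,"travel": [0,0,0],"rotation": [0,0,0]},
  {"gripper": 5,"travel": [0,0,0],"rotation": [0,0,0]},
  {"gripper": 5,"travel": [0,0,0],"rotation": [0,0,0]},
], newtons=80)

```text
t: 5.2
tcp_pos: [0.4851, 0.1006, 0.0747]
tool_rot: [0.047, 0.999, -0.0, 0.001]
force: [-0.3, -4.7, 6.7]
finger_gap: 0.105
```

```bash
python3 -c "
from h import *
st()"
```

```text
t 5.2 tcp [0.4851 0.1006 0.0747] x [-0.996  0.094 -0.003] y [ 0.094  0.996 -0.   ] z [ 0.003 -0.001 -1.   ] F [-0.3 -4.7  6.7] gap 9.0
```

Call:
send_rows([
  {"gripper": 5,"travel": [0,0,-20],"rotation": [0,0,0]},
  {"gripper": 5,"travel": [0,0,-40],"rotation": [0,0,0]},
  {"gripper": 5,"travel": [0,0,-40],"rotation": [0,0,0]},
  {"gripper": 5,"travel": [0,0,0],"rotation": [0,0,0]},
  {"gripper": 5,"travel": [0,0,0],"rotation": [0,0,0]},
  {"gripper": 5,"travel": [0,0,0],"rotation": [0,0,0]},
])

```text
t: 5.7
tcp_pos: [0.4838, 0.1014, 0.1734]
tool_rot: [0.047, 0.999, 0.0, 0.0]
force: [-0.7, 0.1, -1.9]
finger_gap: 0.105
```

```bash
python3 - <<'E'
from h import *
s,M=st()
for n in('wrist','side','top'):
    im=manip.snapshot(n)[:,:,::-1].copy();cv2.imwrite(f'pics/g_{n}.png',im);c=manip.calibration(n)
    h=cv2.cvtColor(im,cv2.COLOR_BGR2HSV);H,S,V=cv2.split(h)
    for b,ce,m in blobs(((H<6)|(H>174))&(S>150)&(V>90),5):
        p=ray(c,ce,s['tcp_pos'][2]+.011)
        if .3<p[0]<.65 and -.02<p[1]<.2: print(n,ce.round(1),b[4],p.round(4))
E
```

```text
t 5.7 tcp [0.4838 0.1014 0.1734] x [-0.995  0.095 -0.   ] y [0.095 0.995 0.001] z [ 0.     0.001 -1.   ] F [-0.7  0.1 -1.9] gap 9.0
wrist [315.5  10.3] 731 [0.3775 0.1128 0.1844]
side [349.7 138.3] 9 [0.591  0.0888 0.1844]
side [266. 142.] 15 [0.3768 0.111  0.1844]
top [282.1 147.9] 9 [0.5896 0.0926 0.1844]
```

View pics/g_wrist.png

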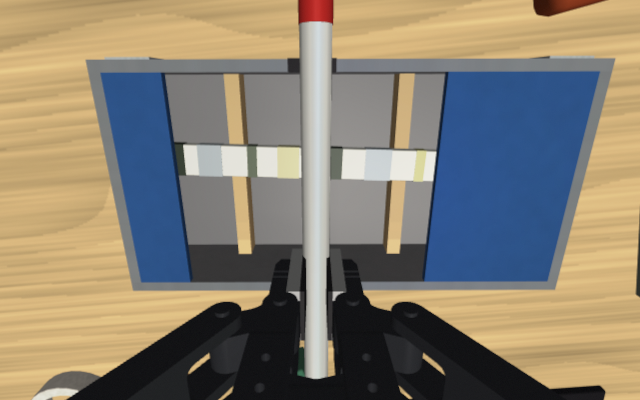

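Call:
send_rows([
  {"gripper": 5,"travel": [0,0,0],"rotation": [0,0,-6.9]},
  {"gripper": 5,"travel": [0,0,0],"rotation": [0,0,-6.9]},
  {"gripper": 5,"travel": [0,0,0],"rotation": [0,0,-6.9]},
  {"gripper": 5,"travel": [9.4,-40,0],"rotation": [0,0,0]},
  {"gripper": 5,"travel": [9.4,-40,0],"rotation": [0,0,0]},
  {"gripper": 5,"travel": [9.4,-40,0],"rotation": [0,0,0]},
  {"gripper": 5,"travel": [9.4,-40,0],"rotation": [0,0,0]},
  {"gripper": 5,"travel": [9.4,-40,0],"rotation": [0,0,0]},
  {"gripper": 5,"travel": [9.4,-40,0],"rotation": [0,0,0]},
  {"gripper": 5,"travel": [9.4,-40,0],"rotation": [0,0,0]},
  {"gripper": 5,"travel": [9.4,-40,0],"rotation": [0,0,0]},
  {"gripper": 5,"travel": [9.4,-40,0],"rotation": [0,0,0]},
])

```text
t: 6.85
tcp_pos: [0.4963, -0.27, 0.1715]
tool_rot: [-0.132, 0.991, 0.001, -0.001]
force: [0.8, 0.3, -0.6]
finger_gap: 0.104
```

Call:
send_rows([
  {"gripper": 5,"travel": [9.4,-40,0],"rotation": [0,0,0]},
  {"gripper": 5,"travel": [0,0,0],"rotation": [0,0,0]},
  {"gripper": 5,"travel": [0,0,0],"rotation": [0,0,0]},
  {"gripper": 5,"travel": [0,0,0],"rotation": [0,0,0]},
])

```text
t: 7.18
tcp_pos: [0.4977, -0.3085, 0.1715]
tool_rot: [-0.132, 0.991, 0.002, -0.001]
force: [-0.3, 0.4, -1.1]
finger_gap: 0.104
```

```bash
python3 -c "
from h import *
go([.4975,-.3092,.085],195.2)"
```

```text
t 7.18 tcp [ 0.4977 -0.3085  0.1715] x [-0.965 -0.262  0.002] y [-0.262  0.965  0.004] z [-0.003  0.004 -1.   ] F [-0.3  0.4 -1.1] gap 8.9
travel mm [ 0.2 -1.  86.5]
turn deg about tool z 0.01
```

Call:
send_rows([
  {"gripper": 5,"travel": [0,-0.8,30],"rotation": [0,0,0]},
  {"gripper": 5,"travel": [0,0,30],"rotation": [0,0,0]},
  {"gripper": 5,"travel": [0,0,25],"rotation": [0,0,0]},
  {"gripper": 5,"travel": [0,0,0],"rotation": [0,0,0]},
  {"gripper": 5,"travel": [0,0,0],"rotation": [0,0,0]},
])

```text
t: 7.6
tcp_pos: [0.498, -0.3076, 0.0869]
tool_rot: [-0.134, 0.991, 0.002, -0.002]
force: [-0.8, -0.5, -0.4]
finger_gap: 0.104
```

```bash
python3 - <<'E'
from h import *
s,M=st();I={}
for n in('wrist','side','top'):
    im=manip.snapshot(n)[:,:,::-1].copy();I[n]=im;c=manip.calibration(n)
    h=cv2.cvtColor(im,cv2.COLOR_BGR2HSV);H,S,V=cv2.split(h)
    for b,ce,m in blobs(((H<5)|(H>174))&(S>150)&(V>90),5):
        p=ray(c,ce,s['tcp_pos'][2]+.009)
        if .3<p[0]<.65 and -.4<p[1]<-.2: print(n,ce.round(1),b[4],p.round(4), (p[:2]@[-.2656,.9641]).round(4))
a=cv2.resize(I['wrist'],(560,350));b=cv2.resize(I['side'][240:360,290:410],(240,240),interpolation=cv2.INTER_CUBIC)
o=np.zeros((350,800,3),np.uint8);o[:,:560]=a;o[:240,560:]=b;cv2.imwrite('pics/abv.png',o)
E
```

```text
t 7.6 tcp [ 0.498  -0.3076  0.0869] x [-0.964 -0.265  0.003] y [-0.265  0.964  0.005] z [-0.004  0.004 -1.   ] F [-0.8 -0.5 -0.4] gap 8.8
wrist [315.5  10.2] 695 [ 0.3961 -0.3358  0.0959] -0.429
side [399.3 275. ] 27 [ 0.6055 -0.28    0.0959] -0.4308
side [304.6 317.6] 31 [ 0.3962 -0.3366  0.0959] -0.4298
top [422.6 149.2] 5 [ 0.604  -0.2808  0.0959] -0.4311
```

View pics/abv.png

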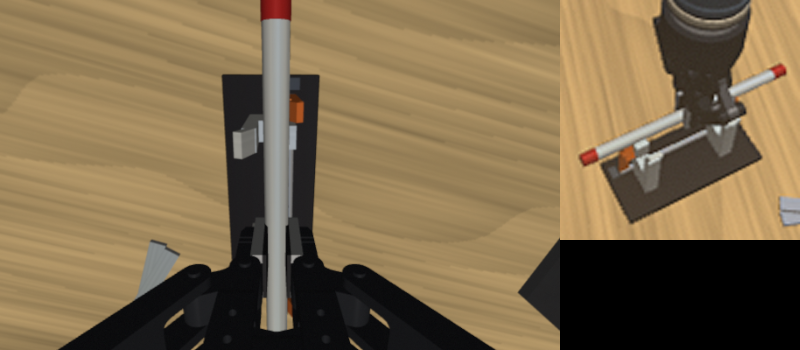

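Call:
send_rows([
  {"gripper": 2,"travel": [0,0,6],"rotation": [0,0,0]},
  {"gripper": 2,"travel": [0,0,6],"rotation": [0,0,0]},
  {"gripper": 2,"travel": [0,0,6],"rotation": [0,0,0]},
  {"gripper": 2,"travel": [0,0,6],"rotation": [0,0,0]},
  {"gripper": 2,"travel": [0,0,6],"rotation": [0,0,0]},
], newtons=110)

```text
t: 8.17
tcp_pos: [0.4991, -0.3108, 0.0579]
tool_rot: [-0.133, 0.991, -0.0, 0.0]
force: [-0.3, -3.6, 4.6]
finger_gap: 0.093
```

Call:
send_rows([
  {"gripper": 2,"travel": [0,0,5],"rotation": [0,0,0]},
  {"gripper": 2,"travel": [0,0,5],"rotation": [0,0,0]},
  {"gripper": 2,"travel": [0,0,5],"rotation": [0,0,0]},
  {"gripper": 2,"travel": [0,0,0],"rotation": [0,0,0]},
])

```text
t: 8.5
tcp_pos: [0.5, -0.3117, 0.0425]
tool_rot: [-0.132, 0.991, -0.001, 0.001]
force: [3.3, -3.4, -3.1]
finger_gap: 0.086
```

```bash
cat > chk.py <<'E'
from h import *
s,M=st();a=np.array([-.2656,.9641]);pts={}
for n in('side','top'):
    im=manip.snapshot(n)[:,:,::-1].copy();c=manip.calibration(n);cv2.imwrite(f'pics/c_{n}.png',im)
    h=cv2.cvtColor(im,cv2.COLOR_BGR2HSV);H,S,V=cv2.split(h)
    for b,ce,m in blobs(((H<5)|(H>174))&(S>150)&(V>90),4):
        p=ray(c,ce,.045)
        if .3<p[0]<.65 and -.42<p[1]<-.2: print(n,ce.round(1),b[4],[(z,ray(c,ce,z)[:2].round(4).tolist(),(ray(c,ce,z)[:2]@a).round(4)) for z in(.045,.06)])
    for b,ce,m in blobs((H>=6)&(H<14)&(S>170)&(V>90),5): 
        p=ray(c,ce,.07)
        if p[0]<.62 and p[1]<-.2: print('  nose',n,ce.round(1),p[:2].round(4))
E
python3 chk.py
```

```text
t 8.5 tcp [ 0.5    -0.3117  0.0425] x [-0.965 -0.263 -0.002] y [-0.263  0.965 -0.002] z [ 0.002 -0.002 -1.   ] F [ 3.3 -3.4 -3.1] gap 7.3
side [396.7 288.5] 26 [(0.045, [0.6083, -0.2804], np.float64(-0.4319)), (0.06, [0.6026, -0.289], np.float64(-0.4387))]
side [304.8 330.4] 26 [(0.045, [0.3962, -0.3366], np.float64(-0.4298)), (0.06, [0.395, -0.344], np.float64(-0.4366))]
  nose side [375.5 290.7] [ 0.5537 -0.2913]
  nose side [322.3 313.4] [ 0.4342 -0.3206]
```

Call:
send_rows([
  {"gripper": 2,"travel": [0,0.5,3],"rotation": [0,0,0]},
  {"gripper": 2,"travel": [0,0.5,3],"rotation": [0,0,0]},
  {"gripper": 2,"travel": [0,0,0],"rotation": [0,0,0]},
  {"gripper": 2,"travel": [0,0,0],"rotation": [0,0,0]},
])

```text
t: 8.93
tcp_pos: [0.4988, -0.3097, 0.037]
tool_rot: [-0.133, 0.991, -0.0, 0.0]
force: [0.5, -4.8, -2.8]
finger_gap: 0.092
```

```bash
python3 chk.py; python3 -c "
import cv2
cv2.imwrite('pics/s2.png',cv2.resize(cv2.imread('pics/c_side.png')[255:355,280:410],None,fx=6,fy=6,interpolation=cv2.INTER_CUBIC)[:,:780])"
```

```text
t 8.93 tcp [ 0.4988 -0.3097  0.037 ] x [-0.965 -0.263  0.   ] y [-0.263  0.965 -0.   ] z [ 0. -0. -1.] F [ 0.5 -4.8 -2.8] gap 7.8
side [395.3 289.4] 26 [(0.045, [0.6045, -0.282], np.float64(-0.4325)), (0.06, [0.5989, -0.2906], np.float64(-0.4392))]
side [304.3 331.2] 28 [(0.045, [0.3949, -0.3379], np.float64(-0.4307)), (0.06, [0.3937, -0.3453], np.float64(-0.4375))]
  nose side [375.7 290.7] [ 0.5541 -0.2915]
  nose side [322.5 313.9] [ 0.4345 -0.3219]
```

View pics/s2.png

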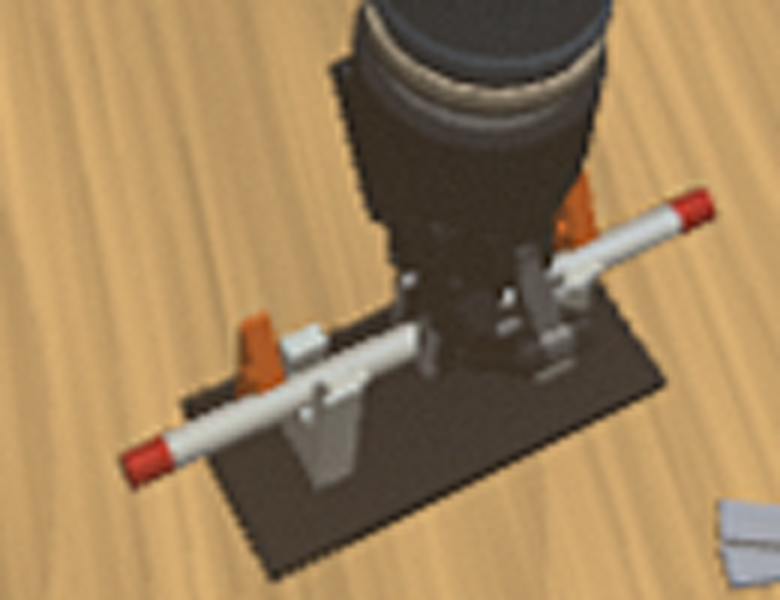

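```bash
python3 - <<'E'
from h import *
c=manip.calibration('side');T=np.linalg.inv(c['cam_to_world'])
b=np.array([.9641,.2656,0]);a=np.array([-.2656,.9641,0]);o=np.array([.4975,-.3092,0])
def P(x,y,z):
    p=T[:3,:3]@(o+b*x/1e3+a*y/1e3+[0,0,z/1e3])+T[:3,3];return np.array([c['fx']*p[0]/p[2]+c['cx'],c['fy']*p[1]/p[2]+c['cy']])
for n,p in dict(rodA=(-105,0,45),rodB=(105,0,45),rodAtFork=(-45,0,45),flaretop=(-45,-14,79),flarebase=(-45,-10,67),tine=(-45,10,59),slotbot=(-45,0,39),noseTop=(-62,10,80),noselow=(-62,5,53),base=(-80,-35,8)).items():
    q=P(*p);print(n,q.round(1),'crop',((q-[280,255])*6).round())
E
```

```text
rodA [304.9 330.6] crop [149. 454.]
rodB [392.6 289.6] crop [676. 207.]
rodAtFork [331.6 318.1] crop [310. 379.]
flaretop [335.8 315.4] crop [335. 362.]
flarebase [334.5 316.8] crop [327. 371.]
tine [329.6 310.6] crop [297. 334.]
slotbot [331.5 319.6] crop [309. 388.]
noseTop [322.3 308.6] crop [254. 322.]
noselow [323.2 317.6] crop [259. 375.]
base [323.8 349. ] crop [263. 564.]
```

Call:
send_rows([
  {"gripper": 2,"travel": [0,0,1.5],"rotation": [0,0,0]},
  {"gripper": 2,"travel": [0,0,1],"rotation": [0,0,0]},
  {"gripper": 2,"travel": [0,0,0],"rotation": [0,0,0]},
])

```text
t: 9.28
tcp_pos: [0.4989, -0.3097, 0.0359]
tool_rot: [-0.133, 0.991, -0.0, 0.0]
force: [-0.4, -3.4, 5.0]
finger_gap: 0.091
```

Call:
send_rows([
  {"gripper": 2,"travel": [0,0,1.5],"rotation": [0,0,0]},
  {"gripper": 2,"travel": [0,0,0],"rotation": [0,0,0]},
])

```text
t: 9.45
tcp_pos: [0.4989, -0.3097, 0.0357]
tool_rot: [-0.133, 0.991, -0.001, 0.0]
force: [-2.0, -1.8, 12.9]
finger_gap: 0.091
```

Call:
send_rows([
  {"gripper": 28,"travel": [0,0,0],"rotation": [0,0,0]},
  {"gripper": 28,"travel": [0,0,0],"rotation": [0,0,0]},
  {"gripper": 28,"travel": [0,0,0],"rotation": [0,0,0]},
  {"gripper": 28,"travel": [0,0,0],"rotation": [0,0,0]},
])

```text
t: 9.78
tcp_pos: [0.4977, -0.3079, 0.0327]
tool_rot: [-0.133, 0.991, 0.002, -0.001]
force: [0.6, -0.0, 0.5]
finger_gap: 0.327
```

Call:
send_rows([
  {"gripper": 28,"travel": [0,0,-15],"rotation": [0,0,0]},
  {"gripper": 28,"travel": [0,0,-30],"rotation": [0,0,0]},
  {"gripper": 28,"travel": [0,0,-40],"rotation": [0,0,0]},
  {"gripper": 28,"travel": [0,0,-40],"rotation": [0,0,0]},
  {"gripper": 28,"travel": [0,0,-40],"rotation": [0,0,0]},
  {"gripper": 28,"travel": [0,0,-30],"rotation": [0,0,0]},
  {"gripper": 28,"travel": [0,0,0],"rotation": [0,0,0]},
  {"gripper": 28,"travel": [0,0,0],"rotation": [0,0,0]},
])

```text
t: 10.45
tcp_pos: [0.4993, -0.3095, 0.2301]
tool_rot: [-0.133, 0.991, -0.001, 0.001]
force: [-0.4, 0.3, -1.4]
finger_gap: 0.329
```

```bash
python3 chk.py; python3 - <<'E'
from h import *
im=manip.snapshot('wrist')[:,:,::-1].copy();c=manip.calibration('wrist')
h=cv2.cvtColor(im,cv2.COLOR_BGR2HSV);H,S,V=cv2.split(h)
for b,ce,m in blobs(((H<5)|(H>174))&(S>150)&(V>90),40): print('red',ce.round(1),[(ray(c,ce,z)[:2]@[-.2656,.9641]).round(4) for z in (.045,.07)],ray(c,ce,.045))
for b,ce,m in blobs((H>=6)&(H<14)&(S>170)&(V>90),30): print('or',ce.round(1),b[4],ray(c,ce,.07)[:2].round(4))
s=cv2.imread('pics/c_side.png')[255:355,280:400]
cv2.imwrite('pics/seat.png',np.hstack([cv2.resize(s,(420,400),interpolation=cv2.INTER_CUBIC),cv2.resize(im[30:260,250:400],(380,400),interpolation=cv2.INTER_CUBIC)]))
E
```

```text
t 10.45 tcp [ 0.4993 -0.3095  0.2301] x [-0.965 -0.264 -0.002] y [-0.264  0.965 -0.002] z [ 0.002 -0.002 -1.   ] F [-0.4  0.3 -1.4] gap 28.1
side [395.3 289.6] 24 [(0.045, [0.6044, -0.2824], np.float64(-0.4328)), (0.06, [0.5988, -0.291], np.float64(-0.4396))]
side [304.3 331.6] 32 [(0.045, [0.3948, -0.3389], np.float64(-0.4315)), (0.06, [0.3936, -0.3462], np.float64(-0.4383))]
  nose side [375.2 290.2] [ 0.5533 -0.2901]
  nose side [322.5 314.2] [ 0.4344 -0.3224]
  nose top [419.2 169.9] [ 0.5519 -0.2764]
red [313.   50.5] [np.float64(-0.4293), np.float64(-0.4292)] [ 0.39215107 -0.33727241  0.045     ]
red [313.5 268.5] [np.float64(-0.4299), np.float64(-0.4298)] [ 0.60233538 -0.279996    0.045     ]
red [ 10.9 275.9] [np.float64(-0.7599), np.float64(-0.7343)] [ 0.69734028 -0.59608473  0.045     ]
or [323.8 106.4] 213 [ 0.4342 -0.3163]
or [322.5 238.3] 141 [ 0.5538 -0.284 ]
or [183.6 292.1] 630 [ 0.6495 -0.4053]
or [210.9 292.7] 387 [ 0.6429 -0.3781]
```

View pics/seat.png

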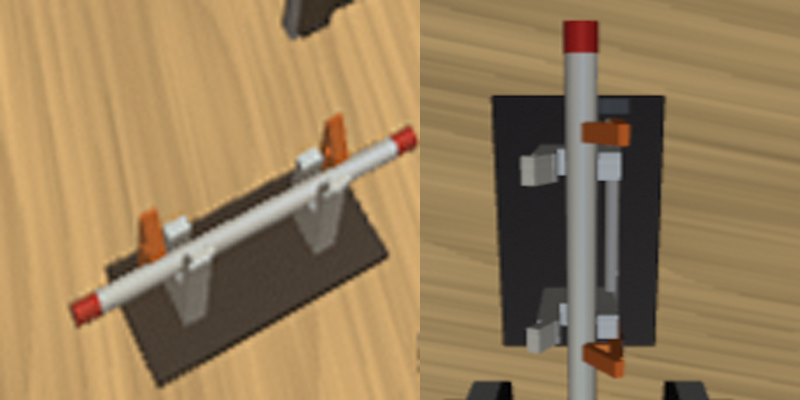

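Call:
send_rows([
  {"gripper": 50,"travel": [-6.1,37.5,0],"rotation": [0,0,0]},
  {"gripper": 50,"travel": [-6.1,37.5,0],"rotation": [0,0,0]},
  {"gripper": 50,"travel": [-6.1,37.5,0],"rotation": [0,0,0]},
  {"gripper": 50,"travel": [-6.1,37.5,0],"rotation": [0,0,0]},
  {"gripper": 50,"travel": [-6.1,37.5,0],"rotation": [0,0,0]},
  {"gripper": 50,"travel": [-6.1,37.5,0],"rotation": [0,0,0]},
  {"gripper": 50,"travel": [-6.1,37.5,0],"rotation": [0,0,0]},
  {"gripper": 50,"travel": [-6.1,37.5,0],"rotation": [0,0,0]},
  {"gripper": 50,"travel": [-6.1,37.5,0],"rotation": [0,0,0]},
  {"gripper": 50,"travel": [-6.1,37.5,0],"rotation": [0,0,0]},
  {"gripper": 50,"travel": [0,0,0],"rotation": [0,0,7]},
  {"gripper": 50,"travel": [0,0,0],"rotation": [0,0,7]},
])

```text
t: 11.6
tcp_pos: [0.4567, 0.0711, 0.2264]
tool_rot: [-0.011, 1.0, 0.0, -0.003]
force: [0.7, -1.0, -0.5]
finger_gap: 0.586
```

Call:
send_rows([
  {"gripper": 50,"travel": [0,0,0],"rotation": [0,0,7]},
  {"gripper": 50,"travel": [0,0,0],"rotation": [0,0,7]},
  {"gripper": 50,"travel": [0,0,0],"rotation": [0,0,7]},
  {"gripper": 50,"travel": [0,0,0],"rotation": [0,0,7]},
  {"gripper": 50,"travel": [0,0,0],"rotation": [0,0,7]},
  {"gripper": 50,"travel": [0,0,0],"rotation": [0,0,7]},
  {"gripper": 50,"travel": [0,0,0],"rotation": [0,0,7]},
  {"gripper": 50,"travel": [0,0,0],"rotation": [0,0,7]},
  {"gripper": 50,"travel": [0,0,0],"rotation": [0,0,7]},
  {"gripper": 50,"travel": [0,0,0],"rotation": [0,0,7]},
  {"gripper": 50,"travel": [0,0,0],"rotation": [0,0,7]},
  {"gripper": 50,"travel": [0,0,0],"rotation": [0,0,7]},
])

```text
t: 12.6
tcp_pos: [0.4575, 0.0686, 0.2264]
tool_rot: [0.663, 0.748, -0.001, -0.002]
force: [0.2, 0.3, 0.4]
finger_gap: 0.584
```

Call:
send_rows([
  {"gripper": 50,"travel": [0,0,0],"rotation": [0,0,7]},
  {"gripper": 50,"travel": [0,0,0],"rotation": [0,0,7]},
  {"gripper": 50,"travel": [0,0,0],"rotation": [0,0,0]},
  {"gripper": 50,"travel": [0,0,0],"rotation": [0,0,0]},
  {"gripper": 50,"travel": [0,0,0],"rotation": [0,0,0]},
])

```text
t: 13.02
tcp_pos: [0.4583, 0.0685, 0.2274]
tool_rot: [0.747, 0.665, -0.001, -0.001]
force: [-0.0, -0.1, -0.5]
finger_gap: 0.584
```

```bash
python3 - <<'E'
from h import *
go([.4586,.0678,.13],83.1)
print(manip.sense()['q'].round(2))
im=manip.snapshot('wrist')[:,:,::-1].copy();c=manip.calibration('wrist');cv2.imwrite('pics/w5.png',im);np.savez('w5',**c)
E
```

```text
t 13.02 tcp [0.4583 0.0685 0.2274] x [ 0.115  0.993 -0.   ] y [ 0.993 -0.115 -0.002] z [-0.002  0.    -1.   ] F [-0.  -0.1 -0.5] gap 49.8
travel mm [-0.6  0.7 97.4]
turn deg about tool z 0.31
[-0.09  0.32  1.83  0.    1.    0.02]
```

View pics/w5.png

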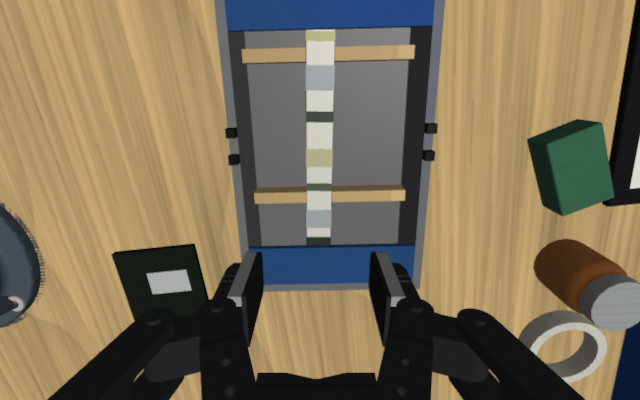

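```bash
python3 - <<'E'
from h import *
c=dict(np.load('w5.npz'));im=cv2.imread('pics/w5.png');g=cv2.cvtColor(im,cv2.COLOR_BGR2GRAY).astype(np.float32)
P=lambda u,v,z:ray(c,(u,v),z)[:2].round(4)
L=[];Rr=[]
for v in list(range(42,62))+list(range(93,108))+list(range(125,145))+list(range(168,180))+list(range(200,235)):
    d=np.diff(cv2.GaussianBlur(g[v:v+1,290:350],(3,1),0).ravel());L.append((v,290.5+d[:30].argmax()));Rr.append((v,290.5+30+d[30:].argmin()))
for n,e in(('L',L),('R',Rr)):
    e=np.array(e);k=np.polyfit(*e.T,1)
    for _ in range(3): e=e[abs(np.polyval(k,e[:,0])-e[:,1])<2];k=np.polyfit(*e.T,1)
    print(n,len(e),k,[P(np.polyval(k,v),v,.04) for v in(40,235)])
for b,u,z in(('lipfar',330,.078),('bat',275,.03),('bat2',370,.03)): print(b,[(v,P(u,v,z)) for v in(188,196,203,247)])
h=cv2.cvtColor(im,cv2.COLOR_BGR2HSV)
for b,ce,m in blobs((h[...,0]>105)&(h[...,0]<125)&(h[...,1]>150)&(h[...,2]>50),1500):
    ct=max(cv2.findContours(m.astype(np.uint8),0,2)[0],key=cv2.contourArea);q=cv2.approxPolyDP(ct,6,True)[:,0]
    print('blue',[(p.tolist(),P(*p,.078).tolist()) for p in q])
E
```

```text
L 102 [-4.14737382e-04  3.06256650e+02] [array([0.4633, 0.1885]), array([ 4.395e-01, -3.000e-04])]
R 102 [-1.86346801e-02  3.34643145e+02] [array([0.4877, 0.1856]), array([ 0.4651, -0.0032])]
lipfar [(188, array([0.47 , 0.061])), (196, array([0.4692, 0.0535])), (203, array([0.4685, 0.0467])), (247, array([0.4639, 0.0022]))]
bat [(188, array([0.4128, 0.0527])), (196, array([0.4115, 0.0439])), (203, array([0.4103, 0.0361])), (247, array([ 0.4022, -0.0155]))]
bat2 [(188, array([0.512 , 0.0412])), (196, array([0.5114, 0.0323])), (203, array([0.5109, 0.0244])), (247, array([ 0.5075, -0.0277]))]
blue [([225, 0], [0.406, 0.219]), ([228, 30], [0.4042, 0.1984]), ([431, 25], [0.5613, 0.1836]), ([433, 0], [0.5629, 0.2006])]
blue [([414, 245], [0.5439, -0.0049]), ([250, 250], [0.3872, 0.0078]), ([262, 253], [0.3981, 0.0033]), ([264, 283], [0.3945, -0.03]), ([368, 281], [0.4976, -0.0395]), ([377, 250], [0.5084, -0.0062]), ([411, 279], [0.54, -0.0421])]
```

Call:
send_rows([
  {"gripper": 50,"travel": [-1,1.6,36],"rotation": [0,0,0.4]},
  {"gripper": 50,"travel": [0,0,36],"rotation": [0,0,0]},
  {"gripper": 50,"travel": [0,0,36],"rotation": [0,0,0]},
  {"gripper": 50,"travel": [0,0,36],"rotation": [0,0,0]},
  {"gripper": 50,"travel": [0,0,30],"rotation": [0,0,0]},
  {"gripper": 50,"travel": [0,0,14],"rotation": [0,0,0]},
  {"gripper": 50,"travel": [0,0,0],"rotation": [0,0,0]},
  {"gripper": 50,"travel": [0,0,0],"rotation": [0,0,0]},
])

```text
t: 13.73
tcp_pos: [0.4599, 0.0673, 0.0396]
tool_rot: [0.749, 0.662, -0.001, -0.001]
force: [-0.5, 0.1, -0.3]
finger_gap: 0.583
```

```bash
python3 -c "
from h import *
go([.4597,.0675,.019],83.0)"
```

```text
t 13.73 tcp [0.4599 0.0673 0.0396] x [ 0.123  0.992 -0.   ] y [ 0.992 -0.123 -0.002] z [-0.002  0.    -1.   ] F [-0.5  0.1 -0.3] gap 49.8
travel mm [ 0.2 -0.2 20.6]
turn deg about tool z -0.09
```

Call:
send_rows([
  {"gripper": 50,"travel": [0,0,14],"rotation": [0,0,0]},
  {"gripper": 40,"travel": [0,0,6],"rotation": [0,0,0]},
  {"gripper": 34,"travel": [0,0,0],"rotation": [0,0,0]},
  {"gripper": 30,"travel": [0,0,0],"rotation": [0,0,0]},
  {"gripper": 20,"travel": [0,0,0],"rotation": [0,0,0]},
  {"gripper": 20,"travel": [0,0,0],"rotation": [0,0,0]},
  {"gripper": 20,"travel": [0,0,0],"rotation": [0,0,0]},
  {"gripper": 20,"travel": [0,0,0],"rotation": [0,0,0]},
], newtons=30)

```text
t: 14.4
tcp_pos: [0.4609, 0.0672, 0.0213]
tool_rot: [0.75, 0.662, 0.001, 0.001]
force: [0.0, 0.2, 7.4]
finger_gap: 0.294
```

Call:
send_rows([
  {"gripper": 15,"travel": [0,0,0],"rotation": [0,0,0]},
  {"gripper": 15,"travel": [0,0,0],"rotation": [0,0,0]},
  {"gripper": 15,"travel": [0,0,0],"rotation": [0,0,0]},
], newtons=80)

```text
t: 14.65
tcp_pos: [0.4609, 0.0672, 0.0215]
tool_rot: [0.75, 0.662, 0.001, 0.001]
force: [-0.5, -0.4, 9.2]
finger_gap: 0.284
```

Call:
send_rows([
  {"gripper": 15,"travel": [0,0,-3],"rotation": [0,0,0]},
  {"gripper": 15,"travel": [0,0,-4],"rotation": [0,0,0]},
  {"gripper": 15,"travel": [0,0,-4],"rotation": [0,0,0]},
  {"gripper": 15,"travel": [0,0,0],"rotation": [0,0,0]},
  {"gripper": 15,"travel": [0,0,0],"rotation": [0,0,0]},
])

```text
t: 15.07
tcp_pos: [0.4605, 0.0672, 0.0315]
tool_rot: [0.75, 0.662, 0.0, 0.0]
force: [0.4, -0.5, -1.6]
finger_gap: 0.279
```

```bash
python3 -c "
from h import *
s,M=st();print(s['ft_torque'])"
```

```text
t 15.07 tcp [0.4605 0.0672 0.0315] x [0.124 0.992 0.   ] y [ 0.992 -0.124  0.001] z [ 0.001 -0.    -1.   ] F [ 0.4 -0.5 -1.6] gap 23.8
[-0.12505992  0.00521246  0.01187663]
```

Call:
send_rows([
  {"gripper": 15,"travel": [10,0,0],"rotation": [0,0,0]},
  {"gripper": 15,"travel": [15,0,0],"rotation": [0,0,0]},
  {"gripper": 15,"travel": [13,0,0],"rotation": [0,0,0]},
  {"gripper": 15,"travel": [7,0,0],"rotation": [0,0,0]},
  {"gripper": 15,"travel": [0,0,0],"rotation": [0,0,0]},
  {"gripper": 15,"travel": [0,0,0],"rotation": [0,0,0]},
])

```text
t: 15.57
tcp_pos: [0.4657, 0.1124, 0.0311]
tool_rot: [0.749, 0.662, -0.0, -0.0]
force: [0.3, -0.1, -1.4]
finger_gap: 0.284
```

```bash
python3 - <<'E'
from h import *
s,M=st();print(s['ft_torque'])
im=manip.snapshot('side')[:,:,::-1];cv2.imwrite('pics/e.png',im)
t=manip.snapshot('top')[:,:,::-1]
cv2.imwrite('pics/e2.png',np.hstack([cv2.resize(im[120:250,250:370],(400,433),interpolation=cv2.INTER_CUBIC),cv2.resize(t[150:250,200:345],(400,433),interpolation=cv2.INTER_CUBIC)]))
E
```

```text
t 15.57 tcp [0.4657 0.1124 0.0311] x [ 0.123  0.992 -0.   ] y [ 0.992 -0.123 -0.   ] z [-0. -0. -1.] F [ 0.3 -0.1 -1.4] gap 24.2
[-0.14507595 -0.0128702  -0.01691928]
```

View pics/e2.png

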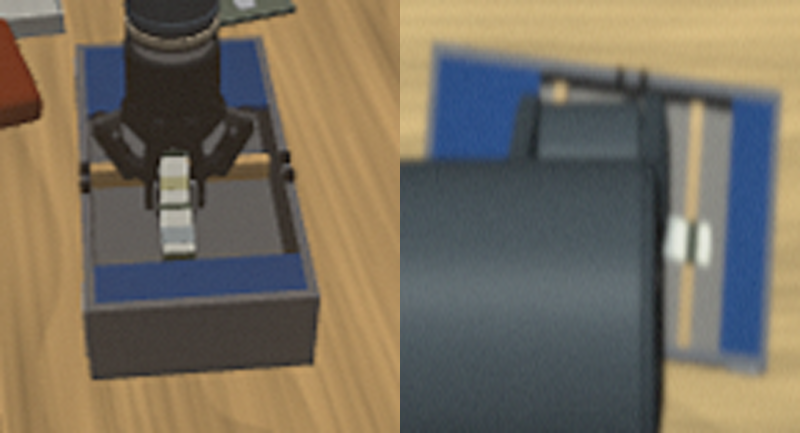

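```bash
python3 - <<'E'
from h import *
t=manip.snapshot('top');c=manip.calibration('top')
# strip axis at z=.048 (top face ~.05) : sample along strip line in case-y
o=np.array([.475,.111]);d=np.array([.0914,.9958]);T=np.linalg.inv(c['cam_to_world'])
sd=np.array([.123,.992]);p0=np.array([.4657,.1124])
for k in range(-70,-125,-3):
    w=np.append(p0+sd*(k/1e3),.05);q=T[:3,:3]@w+T[:3,3];u=c['fx']*q[0]/q[2]+c['cx'];v=c['fy']*q[1]/q[2]+c['cy']
    col=cv2.getRectSubPix(t,(1,3),(float(u),float(v))).reshape(-1,3).mean(0);print(k,'casey',((w[:2]-o)@d*1e3).round(),(round(u,1),round(v,1)),col.round())
E
```

```text
-70 casey -69.0 (np.float64(302.4), np.float64(205.3)) [208. 212. 198.]
-73 casey -72.0 (np.float64(303.5), np.float64(205.5)) [161. 166. 152.]
-76 casey -75.0 (np.float64(304.6), np.float64(205.6)) [112. 118. 104.]
-79 casey -78.0 (np.float64(305.7), np.float64(205.7)) [ 96. 103.  89.]
-82 casey -81.0 (np.float64(306.8), np.float64(205.9)) [132. 137. 123.]
-85 casey -84.0 (np.float64(307.8), np.float64(206.0)) [189. 194. 178.]
-88 casey -87.0 (np.float64(308.9), np.float64(206.1)) [224. 226. 215.]
-91 casey -90.0 (np.float64(310.0), np.float64(206.3)) [230. 232. 222.]
-94 casey -93.0 (np.float64(311.1), np.float64(206.4)) [219. 221. 209.]
-97 casey -96.0 (np.float64(312.2), np.float64(206.5)) [183. 185. 175.]
-100 casey -99.0 (np.float64(313.3), np.float64(206.7)) [149. 150. 143.]
-103 casey -102.0 (np.float64(314.4), np.float64(206.8)) [137. 138. 132.]
-106 casey -105.0 (np.float64(315.4), np.float64(206.9)) [132. 133. 131.]
-109 casey -108.0 (np.float64(316.5), np.float64(207.1)) [114. 121. 129.]
-112 casey -111.0 (np.float64(317.6), np.float64(207.2)) [ 85. 102. 131.]
-115 casey -114.0 (np.float64(318.7), np.float64(207.3)) [ 58.  86. 132.]
-118 casey -117.0 (np.float64(319.8), np.float64(207.4)) [ 49.  81. 133.]
-121 casey -120.0 (np.float64(320.9), np.float64(207.6)) [ 45.  80. 133.]
-124 casey -123.0 (np.float64(321.9), np.float64(207.7)) [ 47.  80. 133.]
```

Call:
send_rows([
  {"gripper": 15,"travel": [4,0,0],"rotation": [0,0,0]},
  {"gripper": 15,"travel": [-0.1,0,-5.6],"rotation": [0,-2.9,0]},
  {"gripper": 15,"travel": [-0.4,0,-5.6],"rotation": [0,-2.9,0]},
  {"gripper": 15,"travel": [-0.7,0,-5.6],"rotation": [0,-2.9,0]},
  {"gripper": 15,"travel": [0,0,0],"rotation": [0,0,0]},
])

```text
t: 16.13
tcp_pos: [0.4674, 0.1166, 0.0488]
tool_rot: [0.747, 0.66, -0.056, 0.051]
force: [0.4, 0.2, -2.1]
finger_gap: 0.285
```

```bash
python3 -c "
from h import *
s,M=st();print(s['ft_torque'])"
```

```text
t 16.13 tcp [0.4674 0.1166 0.0488] x [ 0.121  0.981 -0.152] y [ 0.992 -0.122  0.003] z [-0.016 -0.151 -0.988] F [ 0.4  0.2 -2.1] gap 24.3
[ 0.04902631 -0.0489448  -0.04357235]
```

Call:
send_rows([
  {"gripper": 15,"travel": [-1,0,-5.5],"rotation": [0,-2.9,0]},
  {"gripper": 15,"travel": [-1.3,0,-5.5],"rotation": [0,-2.9,0]},
  {"gripper": 15,"travel": [-1.5,0,-5.4],"rotation": [0,-2.9,0]},
  {"gripper": 15,"travel": [-1.8,0,-5.3],"rotation": [0,-2.9,0]},
  {"gripper": 15,"travel": [0,0,0],"rotation": [0,0,0]},
  {"gripper": 15,"travel": [0,0,0],"rotation": [0,0,0]},
])

```text
t: 16.63
tcp_pos: [0.4662, 0.1153, 0.0702]
tool_rot: [0.738, 0.652, -0.132, 0.116]
force: [0.0, -0.4, -1.0]
finger_gap: 0.283
```

```bash
python3 - <<'E'
from h import *
s,M=st();print(s['ft_torque'])
o=np.array([.475,.111]);d=np.array([.0914,.9958])
g=s['tcp_pos']-M[:,2]*.0155
for k in(-.100,0,.160): 
    p=g+M[:,0]*k;print(k,'casey',((p[:2]-o)@d*1e3).round(1),'z',(p[2]*1e3).round(1))
k=(80-(g[:2]-o)@d*1e3)/(M[:2,0]@d);print('z at hood edge',(g+M[:,0]*k/1e3)[2]*1e3)
E
```

```text
t 16.63 tcp [0.4662 0.1153 0.0702] x [ 0.116  0.931 -0.345] y [ 0.992 -0.124 -0.001] z [-0.043 -0.342 -0.939] F [ 0.  -0.4 -1. ] gap 24.1
[ 0.17527098  0.03904721 -0.04293237]
-0.1 casey -85.0 z 119.2
0 casey 8.8 z 84.7
0.16 casey 158.9 z 29.5
z at hood edge 58.545772982176686
```

Call:
send_rows([
  {"gripper": 15,"travel": [-12,0,0],"rotation": [0,0,0]},
  {"gripper": 15,"travel": [-20,0,0],"rotation": [0,0,0]},
  {"gripper": 15,"travel": [-20,0,0],"rotation": [0,0,0]},
  {"gripper": 15,"travel": [-20,0,0],"rotation": [0,0,0]},
  {"gripper": 15,"travel": [-20,0,0],"rotation": [0,0,0]},
  {"gripper": 15,"travel": [-8,0,0],"rotation": [0,0,0]},
  {"gripper": 15,"travel": [0,0,0],"rotation": [0,0,0]},
  {"gripper": 15,"travel": [0,0,0],"rotation": [0,0,0]},
])

```text
t: 17.3
tcp_pos: [0.4545, 0.0213, 0.1053]
tool_rot: [0.739, 0.651, -0.132, 0.116]
force: [0.5, 0.3, -2.0]
finger_gap: 0.282
```

```bash
cat > pos.py <<'E'
from h import *
s,M=st();print(s['ft_torque'].round(2))
o=np.array([.475,.111]);d=np.array([.0914,.9958])
g=s['tcp_pos']-M[:,2]*.0155
for k in(-.100,.03,.160): 
    p=g+M[:,0]*k;print(k,'casey',((p[:2]-o)@d*1e3).round(1),'z',(p[2]*1e3).round(1))
E
python3 pos.py
```

```text
t 17.3 tcp [0.4545 0.0213 0.1053] x [ 0.119  0.931 -0.346] y [ 0.992 -0.127  0.   ] z [-0.044 -0.343 -0.938] F [ 0.5  0.3 -2. ] gap 24.1
[0.22 0.01 0.02]
-0.1 casey -179.6 z 154.5
0.03 casey -57.7 z 109.5
0.16 casey 64.1 z 64.5
```

Call:
send_rows([
  {"gripper": 15,"travel": [-3.5,0,-9.4],"rotation": [0,0,0]},
  {"gripper": 15,"travel": [-6.9,0,-18.8],"rotation": [0,0,0]},
  {"gripper": 15,"travel": [-6.9,0,-18.8],"rotation": [0,0,0]},
  {"gripper": 15,"travel": [-6.9,0,-18.8],"rotation": [0,0,0]},
  {"gripper": 15,"travel": [0,0,0],"rotation": [0,0,0]},
  {"gripper": 15,"travel": [0,0,0],"rotation": [0,4,0]},
  {"gripper": 15,"travel": [0,0,0],"rotation": [0,4,0]},
  {"gripper": 15,"travel": [0,0,0],"rotation": [0,4,0]},
  {"gripper": 15,"travel": [0,0,0],"rotation": [0,4,0]},
  {"gripper": 15,"travel": [0,0,0],"rotation": [0,4.2,0]},
  {"gripper": 15,"travel": [0,0,0],"rotation": [0,0,0]},
])

```text
t: 18.22
tcp_pos: [0.4546, 0.0211, 0.1751]
tool_rot: [0.751, 0.661, -0.0, 0.0]
force: [-0.6, -0.3, -0.7]
finger_gap: 0.284
```

Call:
send_rows([
  {"gripper": 15,"travel": [8,0,0],"rotation": [0,0,0]},
  {"gripper": 15,"travel": [12,0,0],"rotation": [0,0,0]},
  {"gripper": 15,"travel": [12,0,0],"rotation": [0,0,0]},
  {"gripper": 15,"travel": [8,0,0],"rotation": [0,0,0]},
  {"gripper": 15,"travel": [0,0,0],"rotation": [0,0,0]},
  {"gripper": 15,"travel": [0,0,0],"rotation": [0,0,0]},
  {"gripper": 15,"travel": [0,0,0],"rotation": [0,0,0]},
  {"gripper": 15,"travel": [0,0,0],"rotation": [0,0,0]},
])

```text
t: 18.88
tcp_pos: [0.4596, 0.0617, 0.1753]
tool_rot: [0.75, 0.662, -0.001, 0.001]
force: [0.3, 0.5, -1.1]
finger_gap: 0.282
```

```bash
python3 pos.py; python3 chk.py; python3 - <<'E'
from h import *
# both visible strip ends in side view: bright/low-sat pixels near projected strip
s=manip.sense();M=R.from_quat(s['tool_rot']).as_matrix();g=s['tcp_pos']-M[:,2]*.0155
im=manip.snapshot('side');c=manip.calibration('side');T=np.linalg.inv(c['cam_to_world'])
for k in range(-112,-20,6):
    row=[]
    for dz in(-16,-8,0,5,10,18):
        q=T[:3,:3]@(g+M[:,0]*k/1e3+[0,0,dz/1e3])+T[:3,3];uv=(c['fx']*q[0]/q[2]+c['cx'],c['fy']*q[1]/q[2]+c['cy'])
        row.append(int(cv2.getRectSubPix(im,(1,1),uv).mean()))
    print(k,np.round(uv),row)
cv2.imwrite('pics/final.png',im[:,:,::-1])
E
```

```text
t 18.88 tcp [0.4596 0.0617 0.1753] x [ 0.124  0.992 -0.002] y [ 0.992 -0.124 -0.   ] z [-0.001 -0.002 -1.   ] F [ 0.3  0.5 -1.1] gap 24.1
[-0.07  0.02 -0.05]
-0.1 casey -150.5 z 191.0
0.03 casey -20.5 z 190.7
0.16 casey 109.4 z 190.4
t 18.88 tcp [0.4596 0.0617 0.1753] x [ 0.124  0.992 -0.002] y [ 0.992 -0.124 -0.   ] z [-0.001 -0.002 -1.   ] F [ 0.3  0.5 -1.1] gap 24.1
side [395.1 289.4] 21 [(0.045, [0.6043, -0.2819], np.float64(-0.4322)), (0.06, [0.5987, -0.2905], np.float64(-0.439))]
side [304.4 331.5] 29 [(0.045, [0.3949, -0.3387], np.float64(-0.4314)), (0.06, [0.3937, -0.3461], np.float64(-0.4382))]
  nose side [375.4 290.1] [ 0.5539 -0.2899]
  nose side [322.6 314. ] [ 0.4345 -0.322 ]
top [441. 228.] 7 [(0.045, [0.3942, -0.3375], np.float64(-0.4301)), (0.06, [0.3937, -0.3332], np.float64(-0.4258))]
  nose top [419.8 169.4] [ 0.5532 -0.2779]
  nose top [432.8 213.4] [ 0.4328 -0.3095]
-112 [304. 172.] [93, 92, 93, 93, 90, 177]
-106 [303. 170.] [92, 94, 93, 90, 144, 163]
-100 [303. 168.] [93, 92, 89, 146, 172, 51]
-94 [303. 166.] [93, 93, 147, 172, 133, 73]
-88 [303. 165.] [92, 103, 172, 134, 37, 181]
-82 [303. 163.] [90, 179, 134, 37, 115, 164]
-76 [303. 162.] [132, 169, 37, 112, 176, 136]
-70 [303. 160.] [173, 87, 110, 176, 151, 138]
-64 [303. 158.] [148, 41, 176, 153, 138, 142]
-58 [302. 157.] [36, 155, 155, 138, 138, 167]
-52 [302. 155.] [81, 171, 138, 138, 148, 169]
-46 [302. 154.] [179, 139, 138, 146, 169, 168]
-40 [302. 152.] [165, 139, 144, 169, 169, 103]
-34 [302. 150.] [135, 137, 168, 169, 164, 111]
-28 [302. 149.] [140, 153, 168, 165, 94, 175]
-22 [302. 147.] [140, 171, 167, 98, 132, 167]
```

```bash
python3 -c "
from h import *
print(manip.sign_off());st()"
```

```text
the job is handed in; nothing more can be done
None
the job is handed in; nothing more can be done
```

The rod is parked in the clip and the strip is out of the case, held level in the gripper. I handed the job in at about 19 s of the 64 s allowed; no verdict is reported.

**Rod:**
- I took it off the case mouth and pressed it straight down in the clip until the contact force rose to 13 N, then released it.
- Its measured middle was within about 1 mm of the seat's centre line and parallel to the clip. The two orange noses were back at their shut positions over it.
- The side camera put the rod 1.5–2.5 mm across from the seat, still inside the 4 mm tolerance; the wrist and top cameras agreed with the seat to within 1 mm.
- The rod's height was only inferred, from the fingertip height (rod at about 45 mm) and the contact.
- The gripper read about 8–9 mm while holding the 12 mm rod. I put this down to gripping near the fingertips, and the rod held firmly.

**Strip:**
- I gripped it towards the lip end, lifted it 10 mm, and slid it about 49 mm under the hood. I then tilted it 20°, drew it out along its own axis, raised it and levelled it.
- The sensed outside force stayed around 2 N from the lift onward.
- At hand-in its centre was at about z = 190 mm, with the tool level to within 0.2°. The strip's middle was about 20 mm from the mouth centre. One end also checked out in the side image.

I did not re-measure the bystanders, but nothing came near them. The last check picture could not be viewed because the limit of 12 was reached, so the final check used numbers only.

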